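# Find the loose clamp bolt and hold its cover open

### The arm

A 6-joint arm with a two-finger parallel gripper is mounted at the origin on the work surface. World frame = base frame: x ahead of the robot, y to its left, z up, the work surface at z = 0. Lengths are in m, angles in degrees, forces in N, time in s.
With the tool pointing down it reaches from about 0.35 to 0.875 m from the base axis. Payload 4.2 kg.
Tool frame: the origin (TCP) lies on the front face of the gripper's body, between the roots of the fingers; the fingertips stand 70 mm ahead of it and the grasp point (between the pads) lies 51 mm ahead of it (r.nose_length is the distance from the TCP to the fingertips, in m); z points along the fingers, y is the direction in which the jaws open and shut (so a half turn about z gives the same grasp; the last joint's range is limited). The gripper opens to 87 mm and grips with 3 to 60 N. Pads are 19 mm wide; open, the fingers measure 117 mm over their backs; the gripper's body (75 mm by 190 mm) begins 51 mm behind the grasp point.
Start: joints at [-48.896, 22.042, 0.453, 0, -68.411, -14.817], TCP at [0.277, -0.56, 0.292] pointing down, gripper open.
Joint ranges: [-179.83, 179.83], [-69.29, 118.12], [-61.27, 80.66], [-181.25, 117.63], [-171.15, -9.14], [-177.46, 177.46]. Speed limits (degrees/s): [159.86, 159.86, 180, 180, 180, 180].

### API

Orientations are given as a 3x3 rotation matrix whose columns are the frame's x, y, z axes.
In Python, from station import telemetry, capture, order, r gives the robot as it stands.
- The arm moves only by the tool drive_tool, never from a script. Its argument "series" is a list of rows, each a list of 4 numbers: the shift along the tool's x, y, z as a fraction of full scale, then the turn about the tool's z as a fraction of full scale. In form: [[dx, dy, dz, turn], ...]. A call has 1 to 10 rows; each row is the pose to reach, as a shift and turn from the pose commanded when the call began, along the tool's axes at that moment; what a row does not reach only later rows make up. Full scale, the value 1, is 0.12 m for a shift and 2 rad for a turn. A row lasts 1/8 s, in which the tool goes at most 62.5 mm and 10.7 degrees, less where a joint would pass 70% of its speed; a pose out of reach is approached as far as the arm can. A call with a number of a shift or a turn outside -1 to 1 is refused whole. A call with a gripper value outside its range is refused whole. "fingers" is the finger opening in mm, from 0 to 87, set as the call begins (left out, the last holds). The fingers move at their own pace and stop on an object; the grip force is fixed at half the most. Time passes only in rows, so rows that repeat a pose let the fingers close. It gives the time, the measured TCP pose, the force and the opening at its end, in the units of the state.
- telemetry.sense(): the state, without advancing time (a new reading comes with each control period).
- capture(name): name is "side" or "top"; returns a dict with "color" (420x560x3 uint8, blue, green, red), "fx", "fy", "cx", "cy" (pixels), "eye" and "attitude" of the camera in the world. Camera axes: x right, y up, looking along -z (the intrinsics and any distortion apply to the point x, -y, -z); pixel columns grow to the right and rows downward; lengths in m; the calibration is good to about 2 mm. A picture is of the moment at which its call begins. There is no depth.
- order.finish_job(): hands the job in, once; it reports no verdict.
The state is a dict: "time_s": time; "joints": joint angles; "joint_velocities": joint speeds; "effort": joint torques, N m; "tcp_pos": TCP position; "ee_rot": TCP orientation; "wrist_force": force on the tool from outside, world axes, zero at the start; "moment": the same for the moment, N m; "gripper_width": opening from 0.0 (shut) to 1.0 (fully open).
Only numpy, scipy, OpenCV 4.12 (cv2) and the standard library are available. Lean on these libraries where they do the work, as an engineer would, in place of code of your own. Each camera call takes 0.05 s, during which the arm holds its last target. There are 200 camera calls.

### The job

Clear the two sample cases off the clamp block by stacking them squarely, long sides matching, on the case standing on the bench, making one column of three. Then tap the block's three bolts from above, firmly and in order from the robot's left to its right, to find the loose one that sinks and stays down, then lift the cover behind that bolt by its handle to at least 35 degrees, leaving the other two covers shut. Finish while holding that cover open and still, the column still standing and the bottles and the meter undisturbed.

Things in the scene. Friction and masses are not known exactly. Their poses are not given: they have to be found in the camera images.
- block: Grey painted clamp block fixed on the bench, 192 mm deep (x) by 290 mm wide (y), deck 60 mm high. Origin: on the bench under its middle, x pointing away from the robot, y to the robot's left, z up; it stands turned by up to about 10 degrees. Three steel bolts in a row along its near deck at block x = -55 mm, y = +90 (left), 0 (middle), -90 mm (right). Behind each bolt a hinged cover whose flat top is 62 mm above the bench.
- case_base: Closed sample case, plastic, grey with pale lid, 66 mm (its x) by 54 mm (its y) by 40 mm high, flat top, about 0.25 kg; stands loose on the bench, foot of the column. Origin: centre of its underside, z up.
- case_1: Closed sample case of the same shape and size (66 x 54 x 40 mm, 0.13 to 0.25 kg), standing at the start on the covers of the block, towards the left end, its long side roughly along the block's x, behind the cover handles. Origin: centre of its underside.
- case_2: Same as case_1, standing on the covers towards the right end. Origin: centre of its underside.
- bolt_left_top (a point): Centre of the flat top of the left bolt's hexagonal steel head (23 mm across corners, 10 mm high); the top starts 78.5 mm above the bench. Moves with the bolt.
- bolt_left (a joint): How far the left bolt has sunk, m. 0 as set. A tight bolt hardly moves (under 1.5 mm at 20 N). The one loose bolt gives way at about 2 N, sinks to its stop at 0.006 and stays down. Which of the three is loose differs each time and cannot be seen beforehand.
- cover_left_grip (a point): Grip point on the black upright handle of the left cover, 26 mm above the cover's top. Handle: 14 mm (block x) by 16 mm (block y) by 38 mm high above the cover top, standing 10 mm behind the cover's near edge. The hinge axis lies along block y, 100 mm further from the robot (block +x) than the handle and 32 mm lower than this point.
- cover_left (a joint): Angle of the left cover (aluminium plate 110 x 80 x 6 mm, 0.22 kg with handle), rad: 0 shut and flat, grows as its near edge is lifted, stop at 1.3. No spring or stay: it falls shut if let go.
- bolt_middle_top (a point): Centre of the flat top of the middle bolt's hexagonal steel head (23 mm across corners, 10 mm high); the top starts 78.5 mm above the bench. Moves with the bolt.
- bolt_middle (a joint): How far the middle bolt has sunk, m. 0 as set. A tight bolt hardly moves (under 1.5 mm at 20 N). The one loose bolt gives way at about 2 N, sinks to its stop at 0.006 and stays down. Which of the three is loose differs each time and cannot be seen beforehand.
- cover_middle_grip (a point): Grip point on the black upright handle of the middle cover, 26 mm above the cover's top. Handle: 14 mm (block x) by 16 mm (block y) by 38 mm high above the cover top, standing 10 mm behind the cover's near edge. The hinge axis lies along block y, 100 mm further from the robot (block +x) than the handle and 32 mm lower than this point.
- cover_middle (a joint): Angle of the middle cover (aluminium plate 110 x 80 x 6 mm, 0.22 kg with handle), rad: 0 shut and flat, grows as its near edge is lifted, stop at 1.3. No spring or stay: it falls shut if let go.
- bolt_right_top (a point): Centre of the flat top of the right bolt's hexagonal steel head (23 mm across corners, 10 mm high); the top starts 78.5 mm above the bench. Moves with the bolt.
- bolt_right (a joint): How far the right bolt has sunk, m. 0 as set. A tight bolt hardly moves (under 1.5 mm at 20 N). The one loose bolt gives way at about 2 N, sinks to its stop at 0.006 and stays down. Which of the three is loose differs each time and cannot be seen beforehand.
- cover_right_grip (a point): Grip point on the black upright handle of the right cover, 26 mm above the cover's top. Handle: 14 mm (block x) by 16 mm (block y) by 38 mm high above the cover top, standing 10 mm behind the cover's near edge. The hinge axis lies along block y, 100 mm further from the robot (block +x) than the handle and 32 mm lower than this point.
- cover_right (a joint): Angle of the right cover (aluminium plate 110 x 80 x 6 mm, 0.22 kg with handle), rad: 0 shut and flat, grows as its near edge is lifted, stop at 1.3. No spring or stay: it falls shut if let go.
- reagent_bottle: Glass jar with blue cap, 56 mm across, 85 mm high, bystander. Origin: centre of its underside.
- wash_bottle: White plastic bottle with red cap, 58 mm across, 150 mm high, bystander. Origin: centre of its underside.
- meter: Black hand-held meter lying flat, 130 x 70 x 28 mm, bystander. Origin: centre of its underside.

How it is judged:
By the outcome, as a careful person would: the job done as asked, in the order asked, and still so for the second after the job is handed in, while the arm keeps its last pose, push and grip.
It also fails if it takes over 72 s, if anything falls off the work surface, if the arm or the gripper's body presses on something with over 40 N, if the wrist force passes 120 N, or if a joint passes its speed limit or range.

## Working session

There is one attempt and no reset: what is moved stays moved. The work goes in short steps, Python scripts to look and compute and a tool call to move; the robot and the scene stay as the last step left them, time stands still between calls to the robot, and variables do not carry over. Pictures are saved under pics/ and viewed, about 8 in all and at most 12, crops included, and the job is handed in when it is done.

Besides the shell and the picture viewer there is one more tool, called after ">>>" as name([rows], argument=value, ...), one row to a line, values as JSON. drive_tool: Moves the arm, as the interface text tells. Shift numbers are shares of 0.12 m and turn numbers shares of 2 rad, none past 1 either way. Its arguments: {"type":"object","properties":{"series":{"type":"array","items":{"type":"array","items":{"type":"number","minimum":-1,"maximum":1}}},"fingers":{"type":"number"}},"required":["series"]}

```bash
ls; mkdir -p pics; python3 - <<'E'
from station import telemetry,capture,r
import cv2
s=telemetry.sense(); print(s)
for n in("side","top"):
    c=capture(n); cv2.imwrite(f"pics/{n}0.png",c["color"]); print(n,{k:v for k,v in c.items() if k!="color"})
E
```

```text
pics
{'time_s': 0.0, 'joints': array([-4.88964199e+01,  2.20914654e+01,  3.79321821e-01, -2.87429698e-02,
       -6.84123529e+01, -1.48159285e+01]), 'joint_velocities': array([-0.00385181,  0.06377981,  0.01852661,  0.01217452,  0.10543904,
       -0.04767621]), 'effort': array([ 1.02148857e-03, -3.90670288e+01,  1.87406176e+01,  4.21981439e+00,
        1.10276352e-02, -1.88205431e-04]), 'tcp_pos': array([ 0.27661019, -0.55994674,  0.29114954]), 'ee_rot': array([[-8.96663796e-01, -4.42710829e-01, -1.07696891e-03],
       [-4.42712126e-01,  8.96661694e-01,  1.94394228e-03],
       [ 1.05072474e-04,  2.21984986e-03, -9.99997531e-01]]), 'wrist_force': array([0.74569322, 0.9311559 , 0.43872497]), 'moment': array([ 0.03669415,  0.01238346, -0.01534722]), 'gripper_width': 1.003421275056399}
side {'fx': 466.6189691099641, 'fy': 466.6189691099641, 'cx': 281.8437464500804, 'cy': 206.65000007700522, 'eye': array([0.45115925, 0.99475728, 1.09037919]), 'attitude': array([[-0.9929266 ,  0.09496352, -0.07126496],
       [-0.11786459, -0.71605394,  0.6880223 ],
       [ 0.01430746,  0.69155526,  0.72218185]])}
top {'fx': 406.59096130891527, 'fy': 406.59096130891527, 'cx': 279.24524791198667, 'cy': 210.97308658980137, 'eye': array([ 0.44878471, -0.01037462,  1.41150534]), 'attitude': array([[-0.00162641,  0.99784122, -0.06565251],
       [-0.99992974, -0.00239368, -0.01160993],
       [-0.01174201,  0.06562901,  0.997775  ]])}
```

View pics/top0.png

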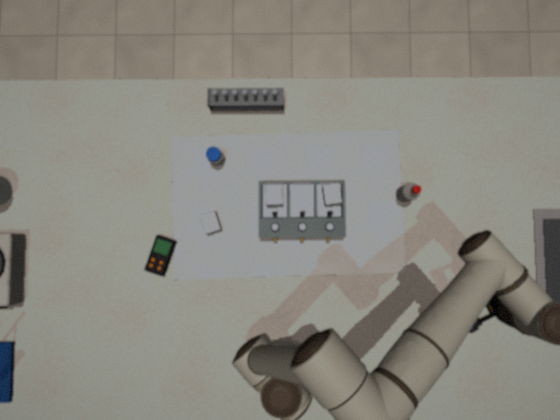

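View pics/side0.png

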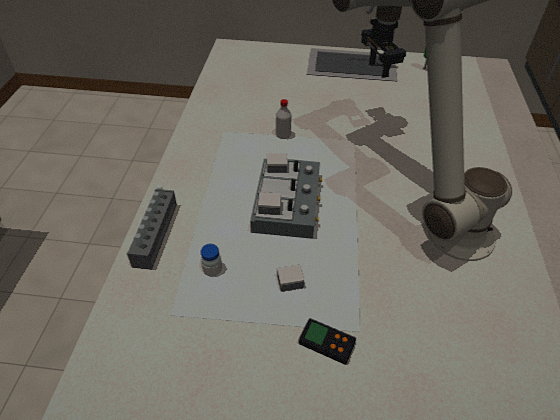

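Both views show the scene. In the top view the block is around (302,210), the base case (210,222), the left case (274,194), the right case (331,194), the meter (160,255) and the bottles (214,155) and (409,192). I'll enlarge both for measuring.

```bash
python3 - <<'E'
import cv2
t=cv2.imread("pics/top0.png")[170:250,195:355]
cv2.imwrite("pics/tz.png",cv2.resize(t,None,fx=5,fy=5,interpolation=cv2.INTER_CUBIC))
t=cv2.imread("pics/side0.png")[145:295,240:340]
cv2.imwrite("pics/sz.png",cv2.convertScaleAbs(cv2.resize(t,None,fx=4,fy=4,interpolation=cv2.INTER_CUBIC),alpha=1.3))
E
```

```text
(no output)
```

View pics/tz.png

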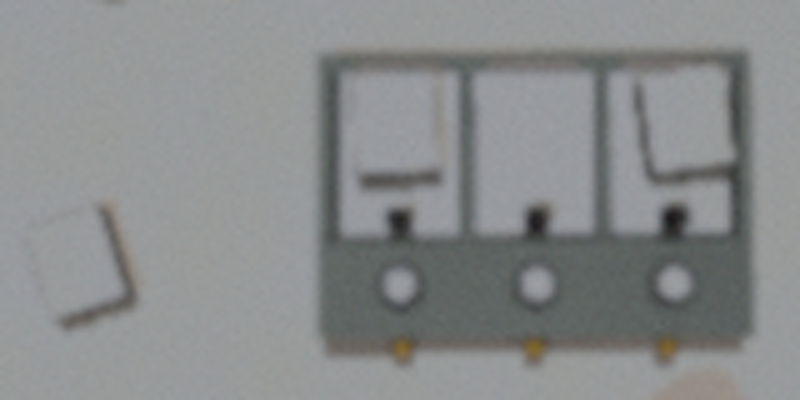

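View pics/sz.png

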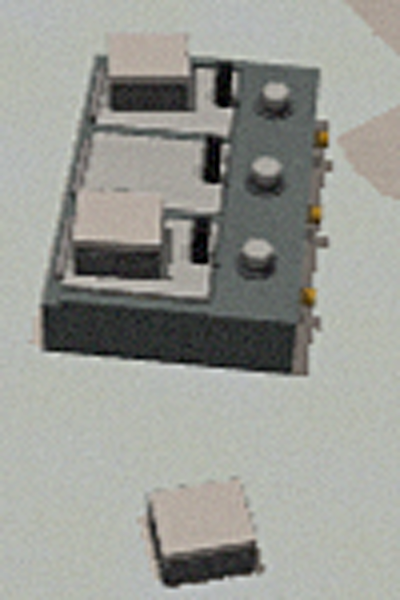

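The top crop shows the bolts at about (400,285), (537,285) and (673,285), and the base case with corners (28,222), (100,205), (130,297) and (62,320). The side crop shows the lids clearly: case_1 at about (120,215), case_2 at (148,55) and the base at (203,518). I'll fit poses from these keypoints in both views.

```bash
cat > h.py <<'E'
import numpy as np,cv2,json
from scipy.optimize import least_squares
from station import telemetry,capture,order,r
def proj(c,P):
    q=(np.atleast_2d(P)-c["eye"])@c["attitude"]; q=q*[1,-1,-1]
    return np.c_[c["fx"]*q[:,0]/q[:,2]+c["cx"],c["fy"]*q[:,1]/q[:,2]+c["cy"]]
def place(p,L):
    L=np.atleast_2d(L).astype(float); a=p[2]; R=np.array([[np.cos(a),-np.sin(a),0],[np.sin(a),np.cos(a),0],[0,0,1]])
    return L@R.T+[p[0],p[1],0]
def fit(obs,x0):
    f=lambda p:np.concatenate([(proj(c,place(p,L))-uv).ravel() for c,L,uv in obs])
    s=least_squares(f,x0,loss="soft_l1",f_scale=.7); return s.x,f(s.x).reshape(-1,2)
def cam(n):
    c=capture(n); return c
def frame(s=None):
    s=s or telemetry.sense(); return np.array(s["tcp_pos"]),np.array(s["ee_rot"])
E
cat > m.py <<'E'
from h import *
T,S=capture("top"),capture("side")
t=lambda *a:np.array(a,float)/5-.4+[195,170]
s=lambda *a:np.array(a,float)/4-.375+[240,145]
def box(z): h=np.array([[.033,-.027],[-.033,-.027],[-.033,.027],[.033,.027]]); return np.c_[h,np.full(4,z)] # far-right,near-right,near-left,far-left
B=np.array([[-.096,.145,.06],[-.096,-.145,.06],[.096,.145,.06],[.096,-.145,.06]])
bo=np.array([[-.055,.09,.0785],[-.055,0,.0785],[-.055,-.09,.0785]])
res={}
res["block"]=fit([(T,B,t((322,337),(750,337),(322,53),(748,53))),(T,bo,t((400,285),(537,285),(673,285))),
 (S,B,s((300,322),(320,68),(43,303),(98,57))),(S,bo,s((257,244),(265,165),(275,90)))],[.6,0,0])
res["base"]=fit([(T,box(.04),t((100,205),(130,297),(62,320),(28,222))),(S,box(.04),s((150,492),(240,480),(258,543),(162,555))),(S,box(0)[2:],s((258,572),(168,585)))],[.5,.3,.3])
res["c1"]=fit([(T,box(.102),t((437,68),(441,172),(357,175),(352,70))),(S,box(.102),s((80,192),(162,192),(165,243),(73,238))),(S,box(.062)[2:],s((165,277),(75,270)))],[.6,.1,0])
res["c2"]=fit([(T,box(.102),t((722,66),(735,162),(650,175),(637,82))),(S,box(.102),s((108,33),(188,33),(190,80),(107,75))),(S,box(.062)[2:],s((189,108),(110,103)))],[.6,-.1,0])
for k,(p,e) in res.items(): print(k,p[:2].round(4),np.degrees(p[2]).round(1),"\n",e.round(1).tolist())
json.dump({k:v[0].tolist() for k,v in res.items()},open("pose.json","w"))
# overlay
out=[]
for c,o,f,w,hh in((T,(195,170),5,160,80),(S,(240,145),4,100,150)):
    im=cv2.resize(c["color"][o[1]:o[1]+hh,o[0]:o[0]+w],None,fx=f,fy=f,interpolation=cv2.INTER_CUBIC)
    def poly(p,L,col): cv2.polylines(im,[np.int32(np.round((proj(c,place(p,L))-o+.5)*f-.5))],True,col,1)
    poly(res["block"][0],B[[0,1,3,2]],(0,0,255)); 
    for b in bo: poly(res["block"][0],b+.0115*np.c_[np.cos(np.arange(12)*np.pi/6),np.sin(np.arange(12)*np.pi/6),np.zeros(12)],(0,0,255))
    for k,z in(("base",0),("c1",.062),("c2",.062)):
        poly(res[k][0],box(z+.04),(0,200,0)); poly(res[k][0],box(z),(255,0,0))
    out.append(im)
a,b=out; b=cv2.resize(b[:, :],None,fx=.5,fy=.5) if 0 else b
cv2.imwrite("pics/ot.png",a); cv2.imwrite("pics/os.png",b)
E
python3 m.py
```

```text
block [ 0.5432 -0.0685] 0.3 
 [[-1.0, 1.4], [0.9, 0.9], [-1.2, 0.8], [0.3, 0.1], [-0.2, -0.8], [-0.2, -1.0], [0.1, -1.2], [0.5, 0.2], [1.0, -0.2], [0.4, -1.1], [0.1, -2.2], [-0.8, 0.8], [-0.4, -0.0], [-0.8, -0.1]]
base [0.5017 0.2412] 17.5 
 [[-0.2, -0.1], [-0.5, 0.0], [-2.2, 0.3], [-1.0, 1.3], [-0.3, -0.8], [0.5, -1.2], [0.2, -1.1], [0.3, -0.6], [-0.5, -0.0], [-1.4, 0.3]]
c1 [0.5891 0.0223] 3.7 
 [[-0.5, 0.4], [0.0, -0.1], [0.2, 0.4], [-0.1, 1.1], [-0.2, -1.5], [1.0, -0.5], [-0.7, -0.4], [-0.1, -0.2], [-0.9, 0.4], [-0.3, 1.0]]
c2 [ 0.5909 -0.1646] 7.6 
 [[-0.5, -0.4], [-0.2, 0.5], [0.2, 0.2], [-0.1, -1.3], [0.2, -0.6], [0.2, -0.6], [0.0, -1.6], [0.3, -0.3], [0.0, 0.7], [-0.3, 1.9]]
```

View pics/ot.png

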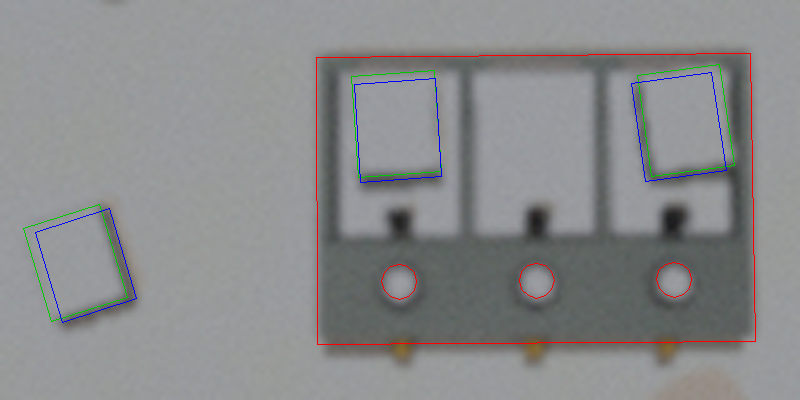

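Fitted poses agree with the picture to about 3 mm, and the residuals are small enough to grasp. I'll move over case_1 at travel height.

>>> drive_tool([
  [-1, 1, 0, 0.197],
  [-1, 1, 0, 0.197],
  [-1, 1, 0, 0.197],
  [-1, 1, 0, 0.197],
], fingers=87)

```text
time_s: 0.7
tcp_pos: [0.3319, -0.3971, 0.2927]
ee_rot: [[-0.998, -0.069, 0.001], [-0.069, 0.998, 0.0], [-0.001, 0.0, -1.0]]
wrist_force: [0.2, -0.3, 0.1]
gripper_width: 1.002
```

>>> drive_tool([
  [-0.593, 0.84, 0, 0],
  [-0.593, 0.84, 0, 0],
])

```text
time_s: 0.95
tcp_pos: [0.3962, -0.2942, 0.2922]
ee_rot: [[-0.998, -0.062, 0.0], [-0.062, 0.998, -0.0], [-0.0, -0.0, -1.0]]
wrist_force: [-0.0, -1.5, -0.0]
gripper_width: 0.997
```

>>> drive_tool([
  [-0.593, 0.84, 0, 0],
  [-0.593, 0.84, 0, 0],
])

```text
time_s: 1.2
tcp_pos: [0.4612, -0.1882, 0.2924]
ee_rot: [[-0.998, -0.064, 0.001], [-0.064, 0.998, -0.0], [-0.001, -0.0, -1.0]]
wrist_force: [0.8, -0.9, 0.5]
gripper_width: 0.999
```

>>> drive_tool([
  [-0.593, 0.84, 0, 0],
  [-0.593, 0.84, 0, 0],
])

```text
time_s: 1.45
tcp_pos: [0.5259, -0.0829, 0.2923]
ee_rot: [[-0.998, -0.064, 0.0], [-0.064, 0.998, -0.0], [-0.0, -0.0, -1.0]]
wrist_force: [0.8, -0.4, 0.3]
gripper_width: 1.0
```

>>> drive_tool([
  [-0.593, 0.84, 0, 0],
  [-0.593, 0.84, 0, 0],
  [-0.593, 0.84, 0, 0],
  [-0.593, 0.84, 0, 0],
  [-0.593, 0.84, 0, 0],
])

```text
time_s: 2.08
tcp_pos: [0.5888, 0.0198, 0.2923]
ee_rot: [[-0.998, -0.063, -0.0], [-0.063, 0.998, -0.0], [0.0, -0.0, -1.0]]
wrist_force: [-0.2, 1.3, -0.4]
gripper_width: 1.0
```

>>> drive_tool([
  [0, 0.02, 0.417, 0],
  [0, 0.02, 0.83, 0],
  [0, 0.02, 0.83, 0],
])

```text
time_s: 2.45
tcp_pos: [0.5865, 0.0218, 0.1895]
ee_rot: [[-0.998, -0.063, -0.009], [-0.063, 0.998, -0.002], [0.009, -0.002, -1.0]]
wrist_force: [0.3, 0.1, 1.2]
gripper_width: 0.998
```

>>> drive_tool([
  [0, 0, 0.15, 0],
  [0, 0, 0.3, 0],
  [0, 0, 0.4, 0],
  [0, 0, 0.45, 0],
  [0, 0, 0.45, 0],
  [0, 0, 0.45, 0],
])

```text
time_s: 3.2
tcp_pos: [0.5895, 0.0237, 0.1395]
ee_rot: [[-0.998, -0.065, 0.001], [-0.065, 0.998, 0.0], [-0.001, 0.0, -1.0]]
wrist_force: [0.3, 0.2, -0.0]
gripper_width: 1.006
```

```bash
python3 - <<'E'
from h import *
T,S=capture("top"),capture("side")
a=cv2.resize(T["color"][165:245,240:360],None,fx=4,fy=4,interpolation=cv2.INTER_CUBIC)
b=cv2.resize(S["color"][135:235,235:335],None,fx=3.2,fy=3.2,interpolation=cv2.INTER_CUBIC)
cv2.imwrite("pics/g1.png",np.hstack([a,b]))
E
```

```text
(no output)
```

View pics/g1.png

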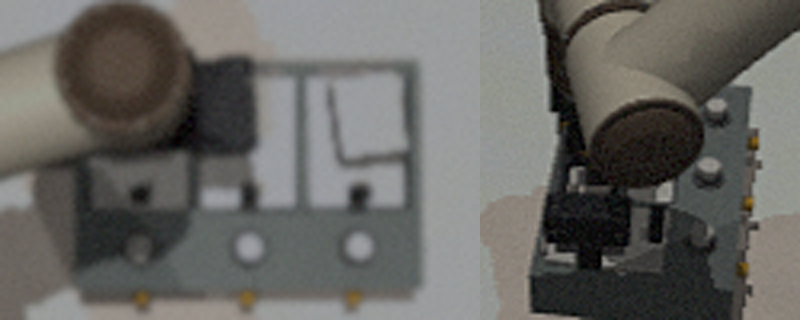

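The gripper straddles case_1: its black body is at (588,220) and the near finger at (590,255), clear of the handle. I'll close the fingers.

>>> drive_tool([
  [0, 0, 0, 0],
  [0, 0, 0, 0],
  [0, 0, 0, 0],
  [0, 0, 0, 0],
  [0, 0, 0, 0],
  [0, 0, 0, 0],
  [0, 0, 0, 0],
  [0, 0, 0, 0],
], fingers=40)

```text
time_s: 4.3
tcp_pos: [0.589, 0.0235, 0.1386]
ee_rot: [[-0.998, -0.065, -0.0], [-0.065, 0.998, -0.0], [0.0, -0.0, -1.0]]
wrist_force: [-0.7, 0.6, 0.9]
gripper_width: 0.614
```

>>> drive_tool([
  [0, 0, -0.1, 0],
  [0, 0, -0.3, 0],
  [0, 0, -0.6, 0],
  [0, 0, -0.9, 0],
  [0, 0, -0.9, 0],
  [0, 0, -0.9, 0],
])

```text
time_s: 5.05
tcp_pos: [0.5883, 0.0235, 0.2462]
ee_rot: [[-0.998, -0.064, -0.001], [-0.064, 0.998, 0.0], [0.001, 0.0, -1.0]]
wrist_force: [0.2, 0.1, -1.4]
gripper_width: 0.615
```

Case_1 is held: opening 53.4 mm, which matches the 54 mm side. Before placing, I'll refine the base and case_2 poses with a per-camera photometric fit on the first images.

```bash
cat > ph.py <<'E'
from h import *
from scipy.optimize import minimize
def hull(c,L,p,o,f,shape):
    m=np.zeros(shape,np.uint8); q=np.float32((proj(c,place(p,L))-o+.5)*f-.5)
    cv2.fillConvexPoly(m,np.int32(np.round(cv2.convexHull(q)*16)),255,cv2.LINE_AA,4); return m/255.
def photofit(c,im,p0,z0,zt,pad=5):
    h=np.array([[.033,-.027],[-.033,-.027],[-.033,.027],[.033,.027]])
    b=np.c_[h,np.full(4,z0)];t=np.c_[h,np.full(4,zt)]
    q=proj(c,place(p0,np.r_[b,t])); o=np.floor(q.min(0))-pad; e=np.ceil(q.max(0))+pad
    I=im[int(o[1]):int(e[1]),int(o[0]):int(e[0])].astype(float).mean(2); f=8; sh=(I.shape[0]*f,I.shape[1]*f)
    def cost(d):
        p=np.array(p0)+d*[.001,.001,.0175]
        T=hull(c,t,p,o,f,sh); A=hull(c,np.r_[b,t],p,o,f,sh); Sd=np.clip(A-T,0,1)
        M=[cv2.GaussianBlur(cv2.resize(x,I.shape[::-1],interpolation=cv2.INTER_AREA),(0,0),.7).ravel() for x in(T,Sd)]
        X=np.c_[M[0],M[1],np.ones(I.size)]; w,*_=np.linalg.lstsq(X,I.ravel(),rcond=None)
        return ((X@w-I.ravel())**2).mean()**.5
    s=minimize(cost,np.zeros(3),method="Nelder-Mead",options=dict(initial_simplex=np.array([[0,0,0],[4,0,0],[0,4,0],[0,0,5]])-1.,xatol=.05,fatol=1e-3))
    return np.array(p0)+s.x*[.001,.001,.0175],s.fun,cost(np.zeros(3))
if __name__=="__main__":
    P=json.load(open("pose.json"))
    for n in("top","side"):
        c=capture(n); im=cv2.imread(f"pics/{n}0.png")
        for k,z in(("base",0),("c1",.062),("c2",.062)):
            p,e,e0=photofit(c,im,P[k],z,z+.04); print(n,k,p[:2].round(4),np.degrees(p[2]).round(1),round(e,2),round(e0,2))
E
python3 ph.py
```

```text
top base [0.4999 0.2408] 19.2 5.49 6.18
top c1 [0.5887 0.0249] 3.7 17.07 17.16
top c2 [ 0.5912 -0.1658] 6.6 20.33 20.51
side base [0.502  0.2427] 18.4 8.25 10.17
side c1 [0.5881 0.0244] 1.5 22.82 23.85
side c2 [ 0.5878 -0.1632] 2.4 21.24 21.78
```

>>> drive_tool([
  [0.305, 0.931, 0, 0],
  [0.305, 0.931, 0, 0],
])

```text
time_s: 5.4
tcp_pos: [0.5444, 0.1333, 0.2452]
ee_rot: [[-0.998, -0.063, -0.002], [-0.063, 0.998, -0.001], [0.003, -0.001, -1.0]]
wrist_force: [0.2, 0.1, -1.0]
gripper_width: 0.62
```

>>> drive_tool([
  [0.305, 0.931, 0, -0.06],
  [0.305, 0.931, 0, -0.132],
  [0.305, 0.931, 0, -0.132],
  [0.305, 0.931, 0, -0.132],
  [0.305, 0.931, 0, -0.132],
])

```text
time_s: 6.02
tcp_pos: [0.5018, 0.2407, 0.2461]
ee_rot: [[-0.947, -0.321, -0.001], [-0.321, 0.947, -0.001], [0.001, -0.001, -1.0]]
wrist_force: [-0.4, -0.7, -1.8]
gripper_width: 0.618
```

>>> drive_tool([
  [0, 0, 0.3, 0],
  [0, 0, 0.6, 0],
  [0, 0, 0.83, 0],
  [0, 0, 0.83, 0],
  [0, 0, 0.83, 0],
  [0, 0, 0.83, 0],
])

```text
time_s: 6.78
tcp_pos: [0.5024, 0.2421, 0.1486]
ee_rot: [[-0.947, -0.323, 0.002], [-0.323, 0.947, 0.002], [-0.003, 0.001, -1.0]]
wrist_force: [0.0, -1.1, -0.9]
gripper_width: 0.621
```

>>> drive_tool([
  [0.008, 0, 0.12, 0],
  [0.008, 0, 0.2, 0],
  [0.008, 0, 0.235, 0],
  [0.008, 0, 0.25, 0],
  [0.008, 0, 0.26, 0],
  [0.008, 0, 0.265, 0],
  [0.008, 0, 0.265, 0],
])

```text
time_s: 7.65
tcp_pos: [0.5005, 0.2414, 0.1166]
ee_rot: [[-0.946, -0.323, 0.0], [-0.323, 0.946, -0.0], [-0.0, -0.0, -1.0]]
wrist_force: [-3.2, -1.3, 6.0]
gripper_width: 0.62
```

Contact (6 N). Releasing and lifting away toward case_2.

>>> drive_tool([
  [0, 0, 0, 0],
  [0, 0, 0, 0],
  [0, 0, 0, 0],
  [0, 0, 0, 0],
  [0, 0, 0, 0],
  [0, 0, 0, 0],
], fingers=87)

```text
time_s: 8.4
tcp_pos: [0.5006, 0.2415, 0.1152]
ee_rot: [[-0.946, -0.323, -0.0], [-0.323, 0.946, -0.0], [0.0, -0.0, -1.0]]
wrist_force: [-1.1, 0.6, 0.6]
gripper_width: 0.991
```

>>> drive_tool([
  [0, 0, -0.3, 0],
  [0, 0, -0.6, 0],
  [0, 0, -1, 0],
  [0, 0, -1, 0],
  [0, 0, -1, 0],
])

```text
time_s: 9.02
tcp_pos: [0.5001, 0.2412, 0.2348]
ee_rot: [[-0.947, -0.323, -0.001], [-0.323, 0.947, 0.0], [0.001, 0.0, -1.0]]
wrist_force: [-0.3, -0.2, -0.5]
gripper_width: 0.998
```

>>> drive_tool([
  [0, -0.5, -0.3, 0.1],
  [0, -1, -0.3, 0.199],
  [0, -1, -0.3, 0.199],
  [0, -1, -0.3, 0.199],
  [0, -1, -0.3, 0.199],
])

```text
time_s: 9.65
tcp_pos: [0.5389, 0.1287, 0.2703]
ee_rot: [[-0.998, 0.067, -0.002], [0.067, 0.998, -0.001], [0.002, -0.001, -1.0]]
wrist_force: [0.6, 0.3, 0.1]
gripper_width: 0.999
```

>>> drive_tool([
  [-0.198, -0.805, 0, 0],
  [-0.198, -0.805, 0, 0],
])

```text
time_s: 9.9
tcp_pos: [0.5563, 0.0299, 0.2708]
ee_rot: [[-0.998, 0.066, -0.001], [0.066, 0.998, -0.0], [0.001, -0.0, -1.0]]
wrist_force: [0.0, 0.1, -0.3]
gripper_width: 1.0
```

>>> drive_tool([
  [-0.198, -0.805, 0, 0],
  [-0.198, -0.805, 0, 0],
])

```text
time_s: 10.15
tcp_pos: [0.5736, -0.0688, 0.2708]
ee_rot: [[-0.998, 0.068, -0.001], [0.068, 0.998, -0.0], [0.001, -0.0, -1.0]]
wrist_force: [-0.1, 1.1, -0.6]
gripper_width: 1.0
```

>>> drive_tool([
  [-0.198, -0.805, 0, -0.06],
  [-0.198, -0.805, 0, -0.094],
  [-0.198, -0.805, 0, -0.094],
  [-0.198, -0.805, 0, -0.094],
  [-0.198, -0.805, 0, -0.094],
])

```text
time_s: 10.78
tcp_pos: [0.5905, -0.1645, 0.2713]
ee_rot: [[-0.993, -0.121, -0.0], [-0.121, 0.993, 0.0], [0.0, 0.0, -1.0]]
wrist_force: [0.0, -0.2, -0.2]
gripper_width: 0.998
```

```bash
cat > st.py <<'E'
import sys
from ph import *
zt=float(sys.argv[1]); T,S=capture("top"),capture("side"); bp=np.array([.501,.2418,np.radians(18.8)])
ims=[]
for n,c in(("top",T),("side",S)):
    p,e,e0=photofit(c,c["color"],bp,0,zt); print(n,p[:2].round(4),np.degrees(p[2]).round(1),round(e,2))
    q=proj(c,[[.501,.2418,.04]])[0].astype(int); o=q-[30,35]
    im=cv2.resize(c["color"][o[1]:o[1]+60,o[0]:o[0]+60],None,fx=6.5,fy=6.5,interpolation=cv2.INTER_CUBIC); ims.append(im)
cv2.imwrite(sys.argv[2],np.hstack(ims))
E
python3 st.py .08 pics/st1.png
```

```text
top [0.4991 0.2415] 19.1 9.07
side [0.5008 0.2442] 17.9 11.0
```

View pics/st1.png

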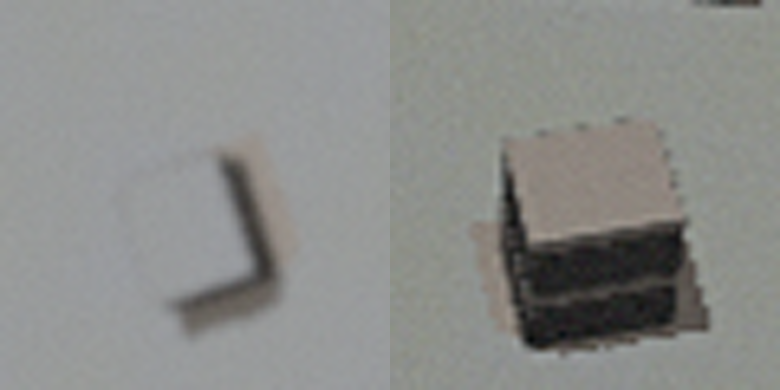

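The stack is square and flush in both views. In the top crop its faces run (215,155)-(265,270), and in the side crop the edges line up within about 2 mm. Next, case_2.

>>> drive_tool([
  [0, 0, 0.4, 0],
  [0, 0, 0.7, 0],
  [0, 0, 0.7, 0],
  [0, 0, 0.7, 0],
])

```text
time_s: 11.38
tcp_pos: [0.5915, -0.1659, 0.189]
ee_rot: [[-0.993, -0.12, 0.003], [-0.12, 0.993, -0.001], [-0.003, -0.001, -1.0]]
wrist_force: [0.6, 1.2, 0.4]
gripper_width: 1.003
```

>>> drive_tool([
  [0, 0, 0.2, 0],
  [0, 0, 0.35, 0],
  [0, 0, 0.41, 0],
  [0, 0, 0.41, 0],
  [0, 0, 0.41, 0],
])

```text
time_s: 12.0
tcp_pos: [0.5912, -0.1662, 0.1395]
ee_rot: [[-0.993, -0.119, 0.003], [-0.119, 0.993, -0.0], [-0.002, -0.001, -1.0]]
wrist_force: [-0.4, 0.1, 0.2]
gripper_width: 0.998
```

>>> drive_tool([
  [0, 0, 0, 0],
  [0, 0, 0, 0],
  [0, 0, 0, 0],
  [0, 0, 0, 0],
  [0, 0, 0, 0],
  [0, 0, 0, 0],
  [0, 0, 0, 0],
  [0, 0, 0, 0],
], fingers=40)

```text
time_s: 13.0
tcp_pos: [0.5904, -0.1662, 0.1381]
ee_rot: [[-0.993, -0.118, -0.0], [-0.118, 0.993, -0.0], [0.0, -0.0, -1.0]]
wrist_force: [-0.5, -0.9, -0.0]
gripper_width: 0.617
```

>>> drive_tool([
  [0, 0, -0.1, 0],
  [0, 0, -0.3, 0],
  [0, 0, -0.6, 0],
  [0, 0, -1, 0],
  [0, 0, -1, 0],
  [0, 0, -1, 0],
])

```text
time_s: 13.75
tcp_pos: [0.5896, -0.1658, 0.2575]
ee_rot: [[-0.993, -0.118, -0.001], [-0.118, 0.993, 0.001], [0.001, 0.001, -1.0]]
wrist_force: [-0.3, 0.0, -3.7]
gripper_width: 0.616
```

>>> drive_tool([
  [0.084, 0.864, 0, 0],
  [0.084, 0.864, 0, 0],
])

```text
time_s: 14.0
tcp_pos: [0.5665, -0.0632, 0.2558]
ee_rot: [[-0.993, -0.118, -0.005], [-0.118, 0.993, 0.0], [0.005, 0.001, -1.0]]
wrist_force: [0.9, 0.3, -1.9]
gripper_width: 0.619
```

>>> drive_tool([
  [0.084, 0.864, 0, 0],
  [0.084, 0.864, 0, 0],
])

```text
time_s: 14.25
tcp_pos: [0.5442, 0.0392, 0.2561]
ee_rot: [[-0.993, -0.119, -0.004], [-0.119, 0.993, -0.001], [0.004, -0.0, -1.0]]
wrist_force: [0.8, -0.2, -2.5]
gripper_width: 0.618
```

>>> drive_tool([
  [0.084, 0.864, 0, 0],
  [0.084, 0.864, 0, 0],
])

```text
time_s: 14.5
tcp_pos: [0.522, 0.1409, 0.2562]
ee_rot: [[-0.993, -0.12, -0.004], [-0.12, 0.993, -0.001], [0.004, -0.001, -1.0]]
wrist_force: [-0.0, -0.7, -2.0]
gripper_width: 0.618
```

>>> drive_tool([
  [0.084, 0.864, 0, -0.05],
  [0.084, 0.864, 0, -0.105],
  [0.084, 0.864, 0, -0.105],
  [0.084, 0.864, 0, -0.105],
  [0.084, 0.864, 0, -0.105],
  [0.084, 0.864, 0, -0.105],
])

```text
time_s: 15.25
tcp_pos: [0.5014, 0.2398, 0.2579]
ee_rot: [[-0.947, -0.321, -0.0], [-0.321, 0.947, -0.0], [0.0, -0.0, -1.0]]
wrist_force: [-0.5, -0.1, -2.0]
gripper_width: 0.618
```

>>> drive_tool([
  [0, 0, 0.3, 0],
  [0, 0, 0.5, 0],
  [0, 0, 0.65, 0],
  [0, 0, 0.7, 0],
  [0, 0, 0.7, 0],
  [0, 0, 0.7, 0],
])

```text
time_s: 16.0
tcp_pos: [0.5018, 0.2411, 0.175]
ee_rot: [[-0.946, -0.323, 0.002], [-0.323, 0.946, 0.001], [-0.002, 0.001, -1.0]]
wrist_force: [-0.7, -0.2, -2.4]
gripper_width: 0.619
```

>>> drive_tool([
  [0.003, 0.01, 0.06, 0],
  [0.003, 0.01, 0.1, 0],
  [0.003, 0.01, 0.125, 0],
  [0.003, 0.01, 0.138, 0],
  [0.003, 0.01, 0.146, 0],
  [0.003, 0.01, 0.15, 0],
  [0.003, 0.01, 0.15, 0],
])

```text
time_s: 16.88
tcp_pos: [0.5006, 0.242, 0.1561]
ee_rot: [[-0.946, -0.323, 0.0], [-0.323, 0.946, 0.0], [-0.0, 0.0, -1.0]]
wrist_force: [0.5, -0.1, -1.7]
gripper_width: 0.62
```

>>> drive_tool([
  [0, 0, 0.005, 0],
  [0, 0, 0.01, 0],
  [0, 0, 0.013, 0],
  [0, 0, 0.013, 0],
])

```text
time_s: 17.38
tcp_pos: [0.5006, 0.242, 0.156]
ee_rot: [[-0.946, -0.323, 0.001], [-0.323, 0.946, 0.0], [-0.001, -0.0, -1.0]]
wrist_force: [-3.0, -1.2, 6.8]
gripper_width: 0.619
```

>>> drive_tool([
  [0, 0, 0, 0],
  [0, 0, 0, 0],
  [0, 0, 0, 0],
  [0, 0, 0, 0],
  [0, 0, 0, 0],
  [0, 0, 0, 0],
], fingers=87)

```text
time_s: 18.12
tcp_pos: [0.5005, 0.2419, 0.1544]
ee_rot: [[-0.946, -0.323, -0.0], [-0.323, 0.946, -0.0], [0.0, -0.0, -1.0]]
wrist_force: [-0.2, 0.2, 0.2]
gripper_width: 0.995
```

>>> drive_tool([
  [0, 0, -0.3, 0],
  [0, 0, -0.6, 0],
  [0, 0, -1, 0],
  [0, 0, -1, 0],
  [0, 0, -1, 0],
])

```text
time_s: 18.75
tcp_pos: [0.5, 0.2417, 0.274]
ee_rot: [[-0.947, -0.323, -0.001], [-0.323, 0.947, 0.0], [0.001, 0.0, -1.0]]
wrist_force: [-0.4, -1.2, 0.0]
gripper_width: 1.0
```

>>> drive_tool([
  [0.35, -0.851, 0, 0],
  [0.35, -0.851, 0, 0],
], fingers=0)

```text
time_s: 19.0
tcp_pos: [0.4926, 0.1301, 0.2725]
ee_rot: [[-0.946, -0.323, -0.004], [-0.323, 0.946, -0.002], [0.004, -0.001, -1.0]]
wrist_force: [1.2, 0.1, -0.8]
gripper_width: 0.854
```

>>> drive_tool([
  [0.35, -0.851, 0, 0.07],
  [0.35, -0.851, 0, 0.164],
  [0.35, -0.851, 0, 0.164],
  [0.35, -0.851, 0, 0.164],
  [0.35, -0.851, 0, 0.164],
])

```text
time_s: 19.62
tcp_pos: [0.487, 0.0224, 0.2739]
ee_rot: [[-1.0, -0.003, -0.001], [-0.003, 1.0, -0.0], [0.001, -0.0, -1.0]]
wrist_force: [-1.1, 1.0, 0.6]
gripper_width: 0.287
```

```bash
python3 st.py .12 pics/st2.png
```

```text
top [0.4866 0.2408] 5.2 19.32
side [0.5011 0.2448] 17.2 16.09
```

View pics/st2.png

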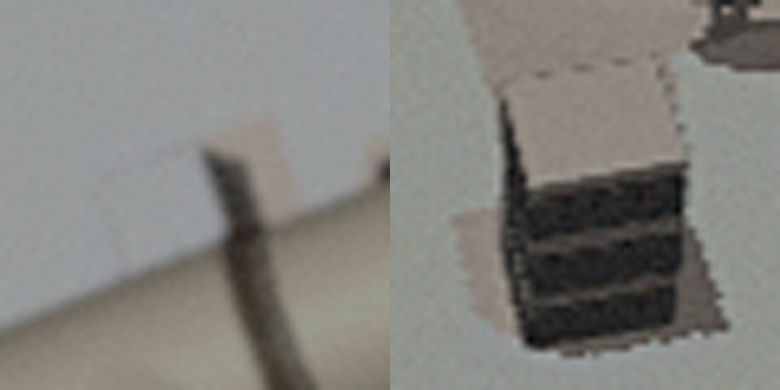

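The column of three is square and flush in the side crop (edges at 525 and 683). The arm partly hides it in the top crop. Now I'll go down towards the left bolt.

>>> drive_tool([
  [0.012, 0, 0.4, 0],
  [0.012, 0, 0.8, 0],
  [0.012, 0, 0.98, 0],
  [0.012, 0, 0.98, 0],
  [0.012, 0, 0.98, 0],
])

```text
time_s: 20.35
tcp_pos: [0.4864, 0.0222, 0.1579]
ee_rot: [[-1.0, -0.002, 0.002], [-0.002, 1.0, 0.0], [-0.002, 0.0, -1.0]]
wrist_force: [0.0, 0.0, 0.2]
gripper_width: 0.008
```

>>> drive_tool([
  [0, 0, 0.03, 0],
  [0, 0, 0.05, 0],
  [0, 0, 0.06, 0],
  [0, 0, 0.07, 0],
  [0, 0, 0.075, 0],
  [0, 0, 0.075, 0],
])

```text
time_s: 21.1
tcp_pos: [0.4856, 0.0215, 0.1481]
ee_rot: [[-1.0, -0.001, 0.0], [-0.001, 1.0, -0.0], [-0.0, -0.0, -1.0]]
wrist_force: [-0.9, 0.2, 1.8]
gripper_width: 0.004
```

>>> drive_tool([
  [0, 0, 0.015, 0],
  [0, 0, 0.025, 0],
  [0, 0, 0.033, 0],
  [0, 0, 0.033, 0],
])

```text
time_s: 21.6
tcp_pos: [0.4857, 0.0215, 0.1477]
ee_rot: [[-1.0, -0.003, 0.001], [-0.003, 1.0, -0.001], [-0.001, -0.001, -1.0]]
wrist_force: [-10.7, 1.9, 27.2]
gripper_width: 0.006
```

Left bolt is tight: 27 N with no sinking. On to the middle one.

>>> drive_tool([
  [0, 0, -0.2, 0],
  [0, 0, -0.2, 0],
  [0, -0.35, -0.2, 0],
  [0, -0.75, -0.2, 0],
  [0, -0.75, -0.2, 0],
  [0, -0.75, -0.2, 0],
])

```text
time_s: 22.35
tcp_pos: [0.4853, -0.0686, 0.1672]
ee_rot: [[-1.0, 0.0, -0.001], [0.0, 1.0, -0.0], [0.001, -0.0, -1.0]]
wrist_force: [1.1, 0.4, 0.5]
gripper_width: 0.007
```

>>> drive_tool([
  [0, 0, 0.09, 0],
  [0, 0, 0.13, 0],
  [0, 0, 0.15, 0],
  [0, 0, 0.16, 0],
  [0, 0, 0.167, 0],
  [0, 0, 0.167, 0],
])

```text
time_s: 23.1
tcp_pos: [0.4857, -0.0684, 0.1481]
ee_rot: [[-1.0, -0.001, 0.001], [-0.001, 1.0, 0.0], [-0.001, 0.0, -1.0]]
wrist_force: [0.0, 1.0, 0.6]
gripper_width: 0.007
```

>>> drive_tool([
  [0, 0, 0.015, 0],
  [0, 0, 0.025, 0],
  [0, 0, 0.03, 0],
  [0, 0, 0.03, 0],
])

```text
time_s: 23.6
tcp_pos: [0.4858, -0.0684, 0.1478]
ee_rot: [[-1.0, -0.002, 0.001], [-0.002, 1.0, -0.001], [-0.001, -0.001, -1.0]]
wrist_force: [-7.8, 4.4, 23.6]
gripper_width: 0.008
```

Middle bolt is tight too (23.6 N). Now the right one, with extra travel.

>>> drive_tool([
  [0, 0, -0.2, 0],
  [0, 0, -0.2, 0],
  [0, -0.35, -0.2, 0],
  [0, -0.75, -0.2, 0],
  [0, -0.75, -0.2, 0],
  [0, -0.75, -0.2, 0],
])

```text
time_s: 24.35
tcp_pos: [0.4852, -0.1585, 0.1675]
ee_rot: [[-1.0, 0.0, -0.001], [0.0, 1.0, 0.0], [0.001, 0.0, -1.0]]
wrist_force: [0.2, 0.1, -0.0]
gripper_width: 0.003
```

>>> drive_tool([
  [0, 0, 0.09, 0],
  [0, 0, 0.13, 0],
  [0, 0, 0.15, 0],
  [0, 0, 0.16, 0],
  [0, 0, 0.167, 0],
  [0, 0, 0.167, 0],
])

```text
time_s: 25.1
tcp_pos: [0.4858, -0.1585, 0.1484]
ee_rot: [[-1.0, -0.001, 0.0], [-0.001, 1.0, -0.0], [-0.0, -0.0, -1.0]]
wrist_force: [0.0, -0.3, 0.1]
gripper_width: 0.005
```

>>> drive_tool([
  [0, 0, 0.015, 0],
  [0, 0, 0.025, 0],
  [0, 0, 0.03, 0],
  [0, 0, 0.03, 0],
])

```text
time_s: 25.6
tcp_pos: [0.4858, -0.1585, 0.1446]
ee_rot: [[-1.0, -0.001, 0.0], [-0.001, 1.0, -0.0], [-0.0, -0.0, -1.0]]
wrist_force: [1.0, -0.3, 1.1]
gripper_width: 0.003
```

Sinking freely (1 N), so the right bolt is the loose one. I'll press it to its stop.

>>> drive_tool([
  [0, 0, 0.015, 0],
  [0, 0, 0.03, 0],
  [0, 0, 0.04, 0],
  [0, 0, 0.05, 0],
  [0, 0, 0.05, 0],
])

```text
time_s: 26.22
tcp_pos: [0.4859, -0.1585, 0.1424]
ee_rot: [[-1.0, -0.003, 0.001], [-0.003, 1.0, -0.001], [-0.001, -0.001, -1.0]]
wrist_force: [-6.4, 4.9, 25.5]
gripper_width: 0.008
```

>>> drive_tool([
  [0, 0, -0.5, 0],
  [0, 0, -1, 0],
  [0, 0, -1, 0],
], fingers=60)

```text
time_s: 26.6
tcp_pos: [0.4878, -0.1588, 0.2637]
ee_rot: [[-1.0, -0.001, 0.011], [-0.001, 1.0, -0.001], [-0.011, -0.001, -1.0]]
wrist_force: [0.3, -0.7, -0.0]
gripper_width: 0.259
```

>>> drive_tool([
  [0.6, 0.1, -0.3, 0],
  [1, 0.1, -0.3, 0],
  [1, 0.1, -0.3, 0],
])

```text
time_s: 26.98
tcp_pos: [0.3617, -0.1464, 0.2941]
ee_rot: [[-1.0, -0.0, -0.001], [-0.0, 1.0, 0.001], [0.001, 0.001, -1.0]]
wrist_force: [-0.4, 0.3, -0.5]
gripper_width: 0.604
```

```bash
python3 - <<'E'
from h import *
T,S=capture("top"),capture("side")
a=cv2.resize(T["color"][170:250,255:350],None,fx=4,fy=4,interpolation=cv2.INTER_CUBIC)
b=cv2.resize(S["color"][145:225,260:340],None,fx=4,fy=4,interpolation=cv2.INTER_CUBIC)
cv2.imwrite("pics/b.png",np.hstack([a,b]))
E
```

View pics/b.png

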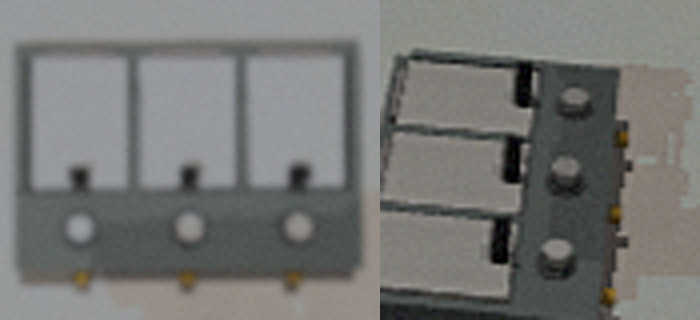

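The view shows all three covers shut and empty. The right handle is at (300,175) in the top crop and (524,85) in the side crop, and the right bolt sits visibly lower there (574,100). Now to locate the right handle.

```bash
python3 - <<'E'
from h import *
T,S=capture("top"),capture("side")
def at(c,u,v,z):
    d=c["attitude"]@[(u-c["cx"])/c["fx"],-(v-c["cy"])/c["fy"],-1]; return (c["eye"]+d*(z-c["eye"][2])/d[2]).round(4)
t=lambda u,v:(u/4+255-.4,v/4+170-.4); s=lambda u,v:((u-380)/4+260-.4,v/4+145-.4)
for n,(u,v),z in(("bolt",(299,229),.0725),("boltM",(189,229),.0785),("hand top ctr",(300,168),.1),("hand bot near",(298,188),.062),("cover edge",(298,191),.062)): print("T",n,at(T,*t(u,v),z))
for n,(u,v),z in(("bolt",(574,97),.0725),("boltM",(565,165),.0785),("hand top",(524,66),.1),("hand bot",(525,106),.062)): print("S",n,at(S,*s(u,v),z))
E
```

```text
T bolt [ 0.4842 -0.1594  0.0725]
T boltM [ 0.4842 -0.0688  0.0785]
T hand top ctr [ 0.5327 -0.1577  0.1   ]
T hand bot near [ 0.5185 -0.1601  0.062 ]
T cover edge [ 0.516  -0.1601  0.062 ]
S bolt [ 0.4865 -0.1567  0.0725]
S boltM [ 0.4869 -0.069   0.0785]
S hand top [ 0.5288 -0.1578  0.1   ]
S hand bot [ 0.526 -0.152  0.062]
```

Handle is at about (0.527, -0.158). Approaching with jaws across y, to grip at z = 0.088.

>>> drive_tool([
  [-0.5, -0.097, 0, 0],
  [-0.69, -0.097, 0, 0],
])

```text
time_s: 27.42
tcp_pos: [0.4519, -0.1587, 0.2933]
ee_rot: [[-1.0, -0.0, -0.001], [-0.0, 1.0, -0.0], [0.001, -0.0, -1.0]]
wrist_force: [-0.3, 0.1, -0.9]
gripper_width: 0.687
```

>>> drive_tool([
  [-0.4, 0, 0.2, 0],
  [-0.69, 0, 0.35, 0],
  [-0.69, 0, 0.35, 0],
  [-0.69, 0, 0.35, 0],
])

```text
time_s: 27.92
tcp_pos: [0.5316, -0.1582, 0.2514]
ee_rot: [[-1.0, -0.001, -0.002], [-0.001, 1.0, -0.0], [0.002, -0.0, -1.0]]
wrist_force: [-0.0, -0.6, 0.3]
gripper_width: 0.692
```

>>> drive_tool([
  [0, 0, 0.3, 0],
  [0, 0, 0.6, 0],
  [0, 0, 0.8, 0],
  [0, 0, 0.9, 0],
  [0, 0, 0.94, 0],
  [0, 0, 0.94, 0],
  [0, 0, 0.94, 0],
])

```text
time_s: 28.8
tcp_pos: [0.5318, -0.1581, 0.1409]
ee_rot: [[-1.0, -0.001, 0.002], [-0.001, 1.0, -0.0], [-0.002, -0.0, -1.0]]
wrist_force: [-0.3, -0.1, 0.4]
gripper_width: 0.691
```

>>> drive_tool([
  [0.035, 0, 0.012, 0],
  [0.035, 0, 0.012, 0],
  [0.035, 0, 0.012, 0],
])

```text
time_s: 29.18
tcp_pos: [0.5271, -0.1581, 0.1386]
ee_rot: [[-1.0, -0.001, 0.0], [-0.001, 1.0, -0.0], [-0.0, -0.0, -1.0]]
wrist_force: [1.0, 0.1, 0.1]
gripper_width: 0.691
```

>>> drive_tool([
  [0, 0, 0, 0],
  [0, 0, 0, 0],
  [0, 0, 0, 0],
  [0, 0, 0, 0],
  [0, 0, 0, 0],
  [0, 0, 0, 0],
  [0, 0, 0, 0],
  [0, 0, 0, 0],
  [0, 0, 0, 0],
], fingers=0)

```text
time_s: 30.3
tcp_pos: [0.5271, -0.1592, 0.1384]
ee_rot: [[-1.0, -0.001, -0.0], [-0.001, 1.0, -0.001], [0.0, -0.001, -1.0]]
wrist_force: [0.2, -5.1, -0.2]
gripper_width: 0.18
```

Handle gripped (15.7 mm against 16 mm). Lifting along the arc to 20° first.

>>> drive_tool([
  [-0.013, 0, -0.036, 0],
  [-0.027, 0, -0.072, 0],
  [-0.042, 0, -0.107, 0],
  [-0.059, 0, -0.141, 0],
  [-0.078, 0, -0.175, 0],
  [-0.098, 0, -0.207, 0],
  [-0.12, 0, -0.239, 0],
  [-0.142, 0, -0.269, 0],
  [-0.142, 0, -0.269, 0],
])

```text
time_s: 31.42
tcp_pos: [0.5412, -0.1592, 0.1694]
ee_rot: [[-1.0, 0.0, -0.009], [0.0, 1.0, -0.001], [0.009, -0.001, -1.0]]
wrist_force: [-3.7, -5.4, -1.5]
gripper_width: 0.18
```

>>> drive_tool([
  [-0.025, 0, -0.03, 0],
  [-0.049, 0, -0.058, 0],
  [-0.076, 0, -0.086, 0],
  [-0.103, 0, -0.112, 0],
  [-0.132, 0, -0.137, 0],
  [-0.162, 0, -0.161, 0],
  [-0.193, 0, -0.183, 0],
  [-0.225, 0, -0.204, 0],
  [-0.258, 0, -0.224, 0],
  [-0.291, 0, -0.242, 0],
])

```text
time_s: 32.67
tcp_pos: [0.5746, -0.1592, 0.1995]
ee_rot: [[-1.0, -0.0, -0.013], [-0.0, 1.0, -0.001], [0.013, -0.001, -1.0]]
wrist_force: [-9.7, -1.6, 6.7]
gripper_width: 0.183
```

>>> drive_tool([
  [-0.02, 0, -0.01, 0],
  [-0.042, 0, -0.02, 0],
  [-0.042, 0, -0.02, 0],
  [-0.042, 0, -0.02, 0],
  [-0.042, 0, -0.02, 0],
])

```text
time_s: 33.3
tcp_pos: [0.5805, -0.1591, 0.2026]
ee_rot: [[-1.0, -0.0, -0.01], [-0.0, 1.0, -0.001], [0.01, -0.001, -1.0]]
wrist_force: [-7.1, -1.6, 7.9]
gripper_width: 0.182
```

```bash
python3 - <<'E'
from h import *
s=telemetry.sense(); p=s["tcp_pos"]-np.array([0,0,0])+s["ee_rot"]@[0,0,.051]; print(p,s["wrist_force"],s["moment"],s["gripper_width"])
d=p-np.array([.6271,0,.056]); print("angle",np.degrees(np.arctan2(d[2],-d[0]))-17.74,"R",np.hypot(d[0],d[2]))
T,S=capture("top"),capture("side")
a=cv2.resize(T["color"][140:275,145:425],None,fx=1.6,fy=1.6,interpolation=cv2.INTER_CUBIC)
b=cv2.resize(S["color"][100:370,190:360],None,fx=2,fy=2,interpolation=cv2.INTER_CUBIC)
a=cv2.copyMakeBorder(a,0,b.shape[0]-a.shape[0],0,0,cv2.BORDER_CONSTANT)
cv2.imwrite("pics/f.png",np.hstack([a,b])); print(a.shape,b.shape)
E
```

```text
[ 0.5800035  -0.15918754  0.15161027] [-7.0793765  -1.55839003  7.8877749 ] [-0.60543349  2.70358381  0.05986708] 0.18164167415941723
angle 46.03568399829496 R 0.10658050662836101
(540, 448, 3) (540, 340, 3)
```

View pics/f.png

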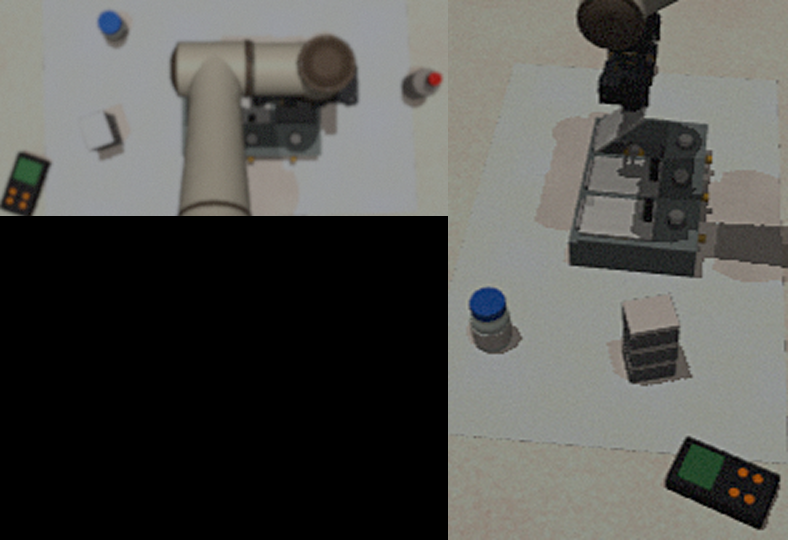

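The picture shows the right cover raised in the gripper (620,130), the other two shut, the column standing (650,340), and the bottles and meter where they were. One settling check, then I'll hand in.

>>> drive_tool([
  [0, 0, 0, 0],
  [0, 0, 0, 0],
  [0, 0, 0, 0],
  [0, 0, 0, 0],
])

```text
time_s: 33.9
tcp_pos: [0.5805, -0.1591, 0.2026]
ee_rot: [[-1.0, -0.001, -0.01], [-0.0, 1.0, -0.001], [0.01, -0.001, -1.0]]
wrist_force: [-7.9, -1.7, 8.3]
gripper_width: 0.184
```

```bash
python3 -c "
from h import *
s=telemetry.sense();print(s['time_s'],s['tcp_pos'],s['joint_velocities'].round(2),s['gripper_width']);print(order.finish_job())"
```

```text
33.9 [ 0.58049075 -0.15912163  0.20262487] [-0.06  0.02  0.01 -0.01 -0.09 -0.03] 0.18447355556700107
the job is handed in; nothing more can be done
None
```

I stacked both cases on the base case and tapped the bolts left, middle, right. The right bolt was the loose one, so I lifted the right cover and handed the job in at 33.9 s with it held open.

- **Bolts:** the left and middle bolts held at 27 N and 24 N. The right one sank about 6 mm at roughly 1 N, then stopped firm at 25 N.
- **Cover:** the last check put it at about 46°, worked out from the tool position rather than measured directly. The arm was still and the handle still gripped at 16 mm, with about 11 N at the wrist. The other two covers were shut.
- **Column and bystanders:** in the last picture the column was standing, and the bottles and meter looked unmoved. The side view showed the column square to about 2 mm.
- **Check that failed:** the top-camera fit of the finished column gave 5° instead of about 18°. The arm was blocking that view, so I relied on the side view, which gave 17°.

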